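# Make up two wheel-service kits

### The arm

A 6-joint arm with a two-finger parallel gripper is mounted at the origin on the work surface. World frame = base frame: x ahead of the robot, y to its left, z up, the work surface at z = 0. Lengths are in mm, angles in rad, forces in N, time in s.
With the tool pointing down it reaches from about 350 to 775 mm from the base axis. Payload 7.3 kg.
Tool frame: the origin (TCP) lies between the finger pads; the fingertips stand 14 mm ahead of it and the grasp point (between the pads) lies 5 mm behind it; z points along the fingers, y is the line along which they close (so a half turn about z gives the same grasp; the last joint's range is limited). The gripper opens to 92 mm and grips with 3 to 60 N. Pads are 19 mm wide; open, the fingers measure 130 mm over their backs; the gripper's body (75 mm by 190 mm) begins 47 mm behind the grasp point.
Start: joints at [1.006, 0.342, 1.524, -0, 1.275, -0.146], TCP at [213.486, 479.653, 240.741] pointing down, gripper open.
Joint ranges: [-2.53, 2.53], [-0.77, 2.02], [0.04, 2.7], [-1, 4.14], [0.28, 2.66], [-3.11, 3.11]. Speed limits (rad/s): [2.57, 2.57, 3.14, 3.14, 3.14, 3.14].

### API

Orientations are given as [roll, pitch, yaw] about the fixed x, y, z axes, in that order (R = Rz(yaw) Ry(pitch) Rx(roll)).
In Python, from plant import get_obs, cams, close_job gives the robot as it stands. The module is installed in compiled form; this text tells all that it offers.
- The arm moves only by the shell command python3 -m creep 'ROWS'. ROWS is JSON, a list of rows, each an object of numbers: "hand": the opening, from 0 (shut) to 1 (fully open); "tx", "ty", "tz": the shift along the tool's x, y, z in m; "spin": the turn about the tool's z in degrees. In form: [{"hand": .., "tx": .., "ty": .., "tz": .., "spin": ..}, ...]. A call has 1 to 5 rows; each row shifts and turns the commanded pose from where the row before left it, along the tool's axes as they then stand; what a row does not reach is not made up. A row lasts 1/8 s, in which the tool goes at most 62.5 mm and 10.7 degrees, less where a joint would pass 70% of its speed; a pose out of reach is approached as far as the arm can. A call is refused whole if a number of a shift passes 0.0625 or a number of a turn 10.7, either way. A call with a gripper value outside its range is refused whole. The fingers move at their own pace and stop on an object; the grip force is fixed at half the most. Time passes only in rows, so rows that do not move let the fingers close. It gives the time, the measured TCP pose, the force, the opening and the grip force at its end, in the units of the state.
- get_obs(): the state, without advancing time (a new reading comes with each control period).
- cams.capture(name): name is "scene" or "top" or "wrist"; returns a dict with "color" (400x640x3 uint8, red, green, blue), "K" (3x3 intrinsics, pixels), "R" (3x3) and "t" (3): a world point X has camera coordinates R X + t. Camera axes: x right, y down, z forward; pixel columns grow to the right and rows downward; lengths in mm; the calibration is good to about 2 mm. A picture is of the moment at which its call begins. There is no depth.
- close_job(): hands the job in; it is judged then, once.
The state is a dict: "time": time; "joint_positions": joint angles; "dq": joint speeds; "tau": joint torques, N m; "tool_pos": TCP position; "tcp_rot": TCP orientation; "contact_force": force on the tool from outside, world axes, zero at the start; "moment": the same for the moment, N m; "grip_width": finger opening in mm; "finger_force": force on a finger pad.
Only numpy, scipy, OpenCV 4.12 (cv2) and the standard library are available. Lean on these libraries where they do the work, as an engineer would, in place of code of your own. Each camera call takes 0.05 s, during which the arm holds its last target. There are 200 camera calls.

### The job

Make up the two service kits from the stock on the bench. The short tray gets the slimmest spacer and the brake piston; the long tray gets the oil filter in its large compartment, and the widest spacer and the hub nut in its two narrow ones: one part to a compartment, each standing upright and flat on the tray floor as it stands now. Leave the middle-sized spacer, the spray can and the spanner where they are, and let go of everything at the end.

Things in the scene. Friction and masses are not known exactly. Their poses are not given: they have to be found in the camera images.
- long_tray: Low aluminium tray, grey floor, fixed to the bench, three compartments in a row: 92 mm along its x, 220 mm along its y. Floor 3 mm thick; walls and dividers 4 mm thick, tops 12 mm above the bench. Each compartment is 84 mm along x, centred on x=0; along y: two narrow ones of 60 mm centred at y=-76 and y=-12 mm, a large one of 84 mm centred at y=+64 mm. Origin: centre of its underside, z up.
- short_tray: Low aluminium tray, grey floor, fixed to the bench, two equal compartments: 92 mm along its x, 140 mm along its y. Floor 3 mm thick; walls and divider 4 mm thick, tops 12 mm above the bench. Each compartment is 84 mm along x, 64 mm along y, centred at x=0 and y=-34 or +34 mm. Origin: centre of its underside, z up.
- oil_filter: White spin-on oil filter canister, the biggest part of the stock: 62 mm in diameter up to 50 mm high, fluted and 56 to 60 mm across above, 72 mm tall, domed top; about 0.25 kg. Round, so its yaw does not matter. Origin: centre of its underside, z along its axis, up. Loose, upright on the bench.
- hub_nut: Solid steel hexagon hub nut with a round flange at its foot: hexagon 36 mm across flats, from 6 to 32 mm high; flange 42 mm in diameter, 6 mm thick; 32 mm tall in all; dark bore seen on top; about 0.15 kg. Flats face its +x and -x and every 60 degrees. Origin: centre of its underside, z along its axis, up. Loose, upright on the bench.
- wide_spacer: The widest of three plain steel spacer tubes: 44 mm outside, 28 mm bore right through, 45 mm tall; about 0.12 kg. Round, so its yaw does not matter. Origin: centre of its underside, z along its axis, up. Loose, upright on the bench.
- middle_spacer: The middle one of the three plain steel spacer tubes, in no kit: 32 mm outside, 20 mm bore right through, 45 mm tall; about 0.08 kg. To be left where it stands. Origin: centre of its underside, z along its axis, up. Loose, upright on the bench.
- slim_spacer: The slimmest of the three plain steel spacer tubes: 20 mm outside, 10 mm bore right through, 45 mm tall; about 0.05 kg. Round, so its yaw does not matter. Origin: centre of its underside, z along its axis, up. Loose, upright on the bench.
- piston: Steel brake caliper piston, a thin-walled cup with its open end up: 46 mm outside, wall 4 mm, bottom 6 mm, 36 mm tall; about 0.12 kg. Round, so its yaw does not matter. Origin: centre of its underside, z along its axis, up. Loose, upright on the bench.
- spray_can: Tall white spray can with a yellow band and red cap, 62 mm in diameter, 201 mm tall, standing on the robot's left of the work. Bystander, loose, not to be disturbed. Origin: centre of its underside.
- spanner: Steel spanner, 190 mm long, lying flat along its x, on the robot's right of the work. Bystander, loose, not to be disturbed. Origin: on the bench under its middle.
Not all that is in view belongs to the job. What is shaped like the hub_nut but blue or turquoise is not meant.

How it is judged (in metres and radians):
At the end, for the whole second after the job is handed in: Filter in the long tray's large compartment, widest spacer and hub nut one in each narrow one, slimmest spacer and piston one in each of the short tray's: axis within its compartment, underside within 3.5 mm of the tray floor, upright within 0.12 rad, at rest, released (x of oil_filter in the frame of long_tray between -0.042 and 0.042 m and y of oil_filter in the frame of long_tray between 0.022 and 0.106 m and ((x of wide_spacer in the frame of long_tray between -0.042 and 0.042 m and y of wide_spacer in the frame of long_tray between -0.106 and -0.046 m and x of hub_nut in the frame of long_tray between -0.042 and 0.042 m and y of hub_nut in the frame of long_tray between -0.042 and 0.018 m) or (x of wide_spacer in the frame of long_tray between -0.042 and 0.042 m and y of wide_spacer in the frame of long_tray between -0.042 and 0.018 m and x of hub_nut in the frame of long_tray between -0.042 and 0.042 m and y of hub_nut in the frame of long_tray between -0.106 and -0.046 m)) and ((x of slim_spacer in the frame of short_tray between -0.042 and 0.042 m and y of slim_spacer in the frame of short_tray between -0.066 and -0.002 m and x of piston in the frame of short_tray between -0.042 and 0.042 m and y of piston in the frame of short_tray between 0.002 and 0.066 m) or (x of slim_spacer in the frame of short_tray between -0.042 and 0.042 m and y of slim_spacer in the frame of short_tray between 0.002 and 0.066 m and x of piston in the frame of short_tray between -0.042 and 0.042 m and y of piston in the frame of short_tray between -0.066 and -0.002 m)) and z of oil_filter in the frame of long_tray between -0.001 and 0.0065 m and angle between each of oil_filter, wide_spacer, hub_nut, slim_spacer, piston's own z axis and vertical below 0.12 rad and linear speed of each of oil_filter, wide_spacer, hub_nut, slim_spacer, piston below 0.02 m/s and contact force between each of oil_filter, wide_spacer, hub_nut, slim_spacer, piston and the fingers below 0.1 N and z of wide_spacer in the frame of long_tray between -0.001 and 0.0065 m and z of hub_nut in the frame of long_tray between -0.001 and 0.0065 m and z of slim_spacer in the frame of short_tray between -0.001 and 0.0065 m and z of piston in the frame of short_tray between -0.001 and 0.0065 m); the robot touches nothing.
It fails at once if the middle-sized spacer shifted more than 25 mm or tipped over (distance of middle_spacer from where it was at the start of the episode above 0.025 m or angle between middle_spacer's own z axis and vertical above 0.3 rad).
It fails at once if the spray can shifted more than 25 mm or tipped over (distance of spray_can from where it was at the start of the episode above 0.025 m or angle between spray_can's own z axis and vertical above 0.3 rad).
It fails at once if the spanner shifted more than 25 mm (distance of spanner from where it was at the start of the episode above 0.025 m).
It also fails if it takes over 128 s, if anything falls off the work surface, if the arm or the gripper's body presses on something with over 40 N, if the wrist force passes 120 N, or if a joint passes its speed limit or range.

## Working session

There is one attempt and no reset: what is moved stays moved. The work goes in short steps, Python scripts to look and compute and a shell command to move; the robot and the scene stay as the last step left them, time stands still between calls to the robot, and variables do not carry over. Pictures are saved under pics/ and viewed, at most 14 in all, crops included, and the job is handed in when it is done.

```bash
mkdir -p pics; python3 - <<'E'
from plant import get_obs,cams
import cv2
for n in("top","scene"):
    c=cams.capture(n); cv2.imwrite(f"pics/{n}1.png",c["color"][:,:,::-1]); print(n,c["K"].tolist(),c["R"].round(4).tolist(),c["t"].round(1).tolist())
o=get_obs(); print({k:o[k] for k in("time","tool_pos","tcp_rot","grip_width")})
E
```

```text
top [[400.74444836371975, 0.0, 318.838744591665], [0.0, 400.74444836371975, 203.29012142530533], [0.0, 0.0, 1.0]] [[-0.0194, -0.9996, 0.0223], [-0.9976, 0.0179, -0.0674], [0.0669, -0.0235, -0.9975]] [12.8, 574.3, 1092.9]
scene [[384.32184045679395, 0.0, 319.6555696261307], [0.0, 384.32184045679395, 198.10787497287765], [0.0, 0.0, 1.0]] [[0.169, 0.9856, 0.0015], [0.8276, -0.1411, -0.5433], [-0.5353, 0.093, -0.8395]] [-123.6, -439.4, 1240.8]
{'time': 0.1, 'tool_pos': array([213.30129001, 479.33743852, 240.10927116]), 'tcp_rot': array([-3.14018337e+00, -1.90895361e-04,  2.72276096e+00]), 'grip_width': 91.99186651126425}
```

View pics/top1.png

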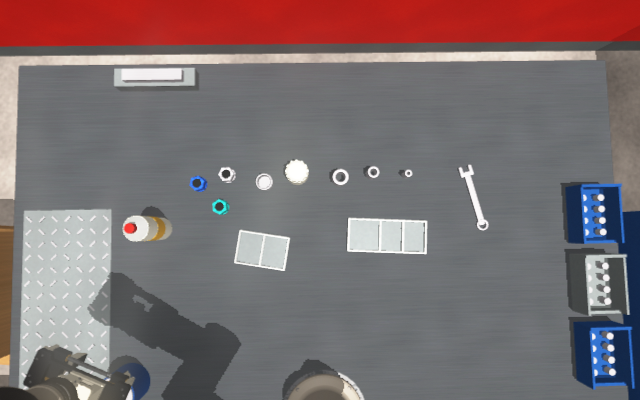

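View pics/scene1.png

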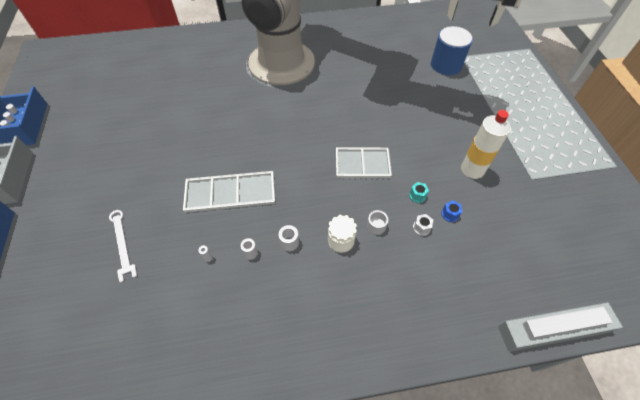

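Candidates for the hub nut in the top view are a steel/white one (227,174), a blue one (198,183) and a turquoise one (220,207). The steel one fits, since blue and turquoise are excluded. The tubes, from left to right, are at (340,177), (373,172) and (408,173), going from widest to slimmest. The piston cup is at (264,182) and the filter at (297,171). I'll confirm all of these in an enlarged crop with measurements.

```bash
cat > h.py <<'E'
import numpy as np,cv2
def ray(c,px,h):
    R,t,K=map(np.array,(c["R"],c["t"],c["K"])); C=-R.T@t
    d=R.T@np.linalg.solve(K,[px[0],px[1],1.]); return (C+d*(h-C[2])/d[2])
def proj(c,X):
    R,t,K=map(np.array,(c["R"],c["t"],c["K"])); p=K@(R@np.array(X,float)+t); return p[:2]/p[2]
E
python3 - <<'E'
from h import *
from plant import cams
c=cams.capture("top"); im=c["color"][:,:,::-1].copy()
# px guesses of TOP-face centres; refine by outer contour of bright blob in scene
objs=dict(nut=(227,174,32,42),piston=(264,182,36,46),filter=(297,171,72,60),wide=(340,177,45,44),mid=(373,172,45,32),slim=(408,173,45,20))
g=cv2.cvtColor(im,cv2.COLOR_BGR2GRAY)
_,b=cv2.threshold(g,125,255,cv2.THRESH_BINARY)
n,lab,st,ce=cv2.connectedComponentsWithStats(b)
for k,(u,v,h,w) in objs.items():
    L=lab[v-14:v+15,u-14:u+15]; l=np.bincount(L[L>0]).argmax()
    cn=max(cv2.findContours((lab==l).astype(np.uint8),0,2)[0],key=cv2.contourArea)
    (x,y),r=cv2.minEnclosingCircle(cn)
    print(k,"bbox",st[l].tolist(),"circ",round(x,1),round(y,1),round(r,1),"at top",ray(c,(x,y),h).round(0),"mid",ray(c,(x,y),h/2).round(0))
for k,(u,v) in dict(short=(262,250),long=(387,236)).items():
    m=cv2.threshold(g,110,255,cv2.THRESH_BINARY)[1]; n,lab2,st2,_=cv2.connectedComponentsWithStats(m)
    L=lab2[v-14:v+15,u-14:u+15]; l=np.bincount(L[L>0]).argmax()
    cn=max(cv2.findContours((lab2==l).astype(np.uint8),0,2)[0],key=cv2.contourArea)
    w=np.array([ray(c,p,12)[:2] for p in cn[:,0]],np.float32); print(k,cv2.minAreaRect(w))
for k,p in dict(canbase=(160,228),spanner=(474,198)).items(): print(k,ray(c,p,0).round())
cv2.imwrite("pics/crop1.png",cv2.resize(im[150:285,170:440],None,fx=2.9,fy=2.9,interpolation=cv2.INTER_CUBIC))
E
```

```text
nut bbox [218, 166, 18, 17, 173] circ 226.9 173.9 9.1 at top [659. 253.  32.] mid [661. 256.  16.]
piston bbox [255, 158, 54, 48, 1310] circ 281.0 182.5 31.7 at top [632. 105.  36.] mid [634. 106.  18.]
filter bbox [255, 158, 54, 48, 1310] circ 281.0 182.5 31.7 at top [628. 102.  72.] mid [632. 105.  36.]
wide bbox [332, 168, 17, 18, 166] circ 340.5 176.5 8.6 at top [645. -58.  45.] mid [648. -60.  22.]
mid bbox [367, 166, 13, 12, 91] circ 373.2 171.5 6.2 at top [ 657. -148.   45.] mid [ 660. -151.   22.]
slim bbox [405, 169, 8, 8, 52] circ 408.5 172.5 4.3 at top [ 653. -245.   45.] mid [ 656. -250.   22.]
short ((524.3646850585938, -21.64385986328125), (968.911865234375, 1824.836669921875), 0.004552514757961035)
long ((524.3646850585938, -21.64385986328125), (968.911865234375, 1824.836669921875), 0.004552514757961035)
canbase [515. 446.   0.]
spanner [ 583. -441.    0.]
```

View pics/crop1.png

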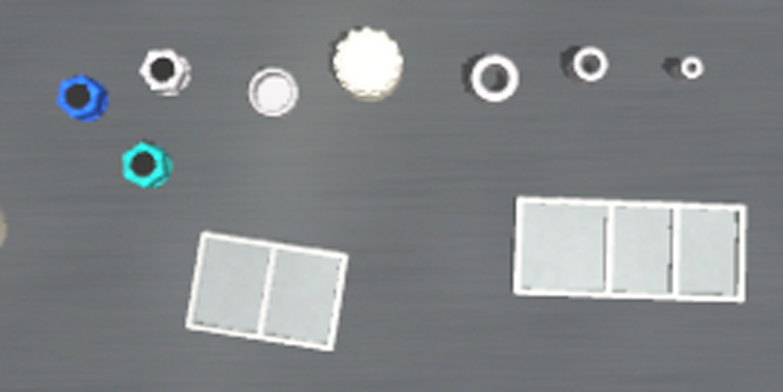

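The crop confirms the picks. The steel flanged nut is at crop (162,69), piston (273,92), filter (368,62), wide tube (493,78), middle (590,63) and slim (692,67). The tray corners are clear, and the long tray's large compartment is on the left (+y). I'll compute positions from these pixels.

```bash
python3 - <<'E'
from h import *
from plant import cams
c=cams.capture("top")
f=lambda p:(p[0]/2.9+170-.3,p[1]/2.9+150-.3)
for k,(u,v,h) in dict(nut=(162,69,32),piston=(273,92,36),filter=(368,61,66),wide=(493,78,45),mid=(590,63,45),slim=(692,67,45)).items(): print(k,ray(c,f((u,v)),h).round(1)[:2])
for k,(q,ys) in dict(short=([(202,232),(348,253),(333,350),(187,328)],(34,-34)),long=([(516,196),(746,205),(744,301),(514,293)],(64,-12,-76))).items():
    w=np.array([ray(c,f(p),12)[:2] for p in q],np.float32); r=cv2.minAreaRect(w)
    d=(w[0]+w[3]-w[1]-w[2])/2; L=np.linalg.norm(d); d/=L; m=w.mean(0)
    print(k,m.round(1),"len",L,"wid",np.linalg.norm(w[0]-w[3]),"yaw deg",np.degrees(np.arctan2(-d[0],d[1])),[ (y,(m+y*d).round(1).tolist()) for y in ys])
w=cams.capture("wrist"); print(w["R"].round(2).tolist(),w["t"].round(0).tolist(),w["K"][0][0], proj(w,[213,479,240]))
im=c["color"][:,:,::-1]; g=im[155:195,205:250]; g=cv2.resize(g,None,fx=12,fy=12,interpolation=cv2.INTER_CUBIC); cv2.imwrite("pics/nut.png",g)
E
```

```text
nut [660.1 256.6]
piston [636.  151.7]
filter [659.5  60.8]
wide [644.6 -55.6]
mid [ 657.4 -147.5]
slim [ 652. -244.]
short [448.7 161.5] len 140.39053 wid 91.84502 yaw deg -9.516905 [(34, [454.29998779296875, 195.10000610351562]), (-34, [443.1000061035156, 128.0])]
long [ 481.7 -186.5] len 222.12161 wid 92.85527 yaw deg -3.2328558 [(64, [485.29998779296875, -122.5999984741211]), (-12, [481.1000061035156, -198.5]), (-76, [477.3999938964844, -262.3999938964844])]
[[0.41, 0.91, -0.0], [0.87, -0.39, 0.31], [0.28, -0.12, -0.95]] [-525.0, -39.0, 391.0] 279.9452860437194 [314.82413054 260.27976099]
```

```bash
python3 -m creep '[{"hand":1,"spin":10.7},{"hand":1,"spin":10.7},{"hand":1,"spin":10.7},{"hand":1,"spin":10.7},{"hand":1,"spin":10.7}]'
python3 -m creep '[{"hand":1,"spin":10.7},{"hand":1,"spin":1.8},{"hand":1,"ty":0.042,"tx":-0.033},{"hand":1,"ty":0.042,"tx":-0.033},{"hand":1,"ty":0.042,"tx":-0.033}]'
python3 -m creep '[{"hand":1,"ty":0.042,"tx":-0.033},{"hand":1,"ty":0.042,"tx":-0.033},{"hand":1,"ty":0.042,"tx":-0.033},{"hand":1,"ty":0.042,"tx":-0.033},{"hand":1,"ty":0.042,"tx":-0.033}]'
python3 -m creep '[{"hand":1,"ty":0.042,"tx":-0.033},{"hand":1,"ty":0.042,"tx":-0.033},{"hand":1},{"hand":1}]'
python3 - <<'E'
from h import *
from plant import cams,get_obs
w=cams.capture("wrist"); cv2.imwrite("pics/w1.png",w["color"][:,:,::-1])
for X in ([636,151.7,36],[659.5,60.8,66],[660,256.6,32]): print(proj(w,X).round(1))
print(get_obs()["tool_pos"],get_obs()["tcp_rot"])
E
```

```text
[247.  454.2]
[204.7 495.5]
[304.3 444. ]
[213.4366439  479.55096305 240.50450147] [-3.14115299e+00 -5.56596450e-05  2.72278090e+00]invalid input at $[0]: expected keys hand, tx, ty, tz, spin
invalid input at $[0]: expected keys hand, tx, ty, tz, spin
invalid input at $[0]: expected keys hand, tx, ty, tz, spin
invalid input at $[0]: expected keys hand, tx, ty, tz, spin
```

View pics/w1.png

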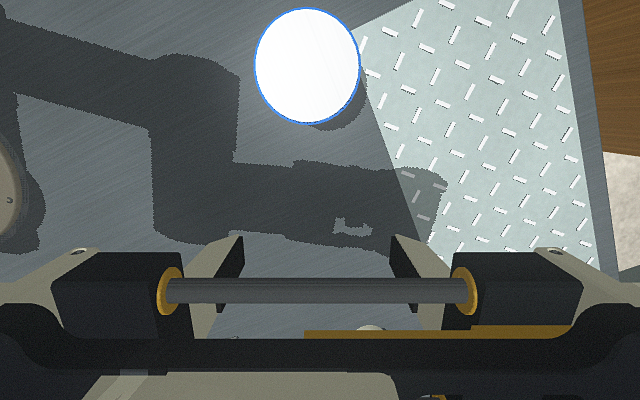

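All five keys are required, so nothing moved. The picture shows only the start area, with the blue can at (308,65).

```bash
python3 -m creep '[{"hand":1,"tx":0,"ty":0,"tz":0,"spin":10.7},{"hand":1,"tx":0,"ty":0,"tz":0,"spin":10.7},{"hand":1,"tx":0,"ty":0,"tz":0,"spin":10.7},{"hand":1,"tx":0,"ty":0,"tz":0,"spin":10.7},{"hand":1,"tx":0,"ty":0,"tz":0,"spin":10.7}]' && 
python3 -m creep '[{"hand":1,"tx":0,"ty":0,"tz":0,"spin":10.7},{"hand":1,"tx":0,"ty":0,"tz":0,"spin":1.8},{"hand":1,"tx":-0.033,"ty":0.042,"tz":0,"spin":0},{"hand":1,"tx":-0.033,"ty":0.042,"tz":0,"spin":0},{"hand":1,"tx":-0.033,"ty":0.042,"tz":0,"spin":0}]' &&
python3 -m creep '[{"hand":1,"tx":-0.033,"ty":0.042,"tz":0,"spin":0},{"hand":1,"tx":-0.033,"ty":0.042,"tz":0,"spin":0},{"hand":1,"tx":-0.033,"ty":0.042,"tz":0,"spin":0},{"hand":1,"tx":-0.033,"ty":0.042,"tz":0,"spin":0},{"hand":1,"tx":-0.033,"ty":0.042,"tz":0,"spin":0}]' &&
python3 -m creep '[{"hand":1,"tx":-0.033,"ty":0.042,"tz":0,"spin":0},{"hand":1,"tx":-0.031,"ty":0.045,"tz":0,"spin":0},{"hand":1,"tx":0,"ty":0,"tz":0,"spin":0},{"hand":1,"tx":0,"ty":0,"tz":0,"spin":0}]'
python3 - <<'E'
from h import *
from plant import cams,get_obs
w=cams.capture("wrist"); cv2.imwrite("pics/w2.png",w["color"][:,:,::-1])
for X in ([636,151.7,36],[659.5,60.8,66],[660,256.6,32]): print(proj(w,X).round(1))
print(get_obs()["tool_pos"],get_obs()["tcp_rot"],get_obs()["time"])
E
```

```text
time: 0.92
tool_pos: [213.4, 479.6, 240.7]
tcp_rot: [-3.141, 0.0, 1.783]
contact_force: [-0.6, -0.1, -0.3]
grip_width: 92.0
finger_force: 0.0
time: 1.55
tool_pos: [340.5, 379.7, 240.8]
tcp_rot: [3.141, -0.0, 1.575]
contact_force: [0.1, 0.2, 0.1]
grip_width: 91.4
finger_force: 0.0
time: 2.17
tool_pos: [550.8, 214.4, 240.8]
tcp_rot: [3.141, -0.0, 1.574]
contact_force: [0.3, 0.5, -0.0]
grip_width: 91.7
finger_force: 0.0
time: 2.68
tool_pos: [636.0, 151.9, 240.2]
tcp_rot: [-3.14, -0.0, 1.572]
contact_force: [-1.0, -0.1, 0.4]
grip_width: 91.8
finger_force: 0.0
[316.3 179.7]
[334.6 254.9]
[336.9  91.8]
[635.69685355 152.45031528 240.64169731] [-3.14080925e+00 -3.30395296e-04  1.57300245e+00] 2.725
```

View pics/w2.png

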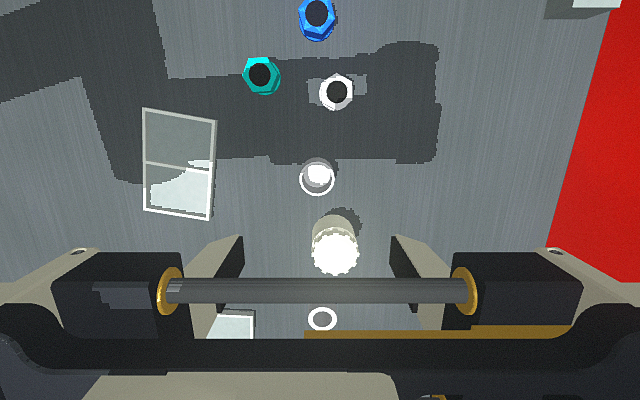

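The fitted positions land on the parts: piston (317,178), filter (336,252) and steel nut (337,92). I'll grasp the piston.

```bash
python3 -m creep '[{"hand":1,"tx":0,"ty":0,"tz":0.06,"spin":0},{"hand":1,"tx":0,"ty":0,"tz":0.06,"spin":0},{"hand":1,"tx":0,"ty":0,"tz":0.06,"spin":0},{"hand":1,"tx":0,"ty":0,"tz":0.0355,"spin":0},{"hand":1,"tx":0,"ty":0,"tz":0,"spin":0}]' && 
python3 -m creep '[{"hand":0,"tx":0,"ty":0,"tz":0,"spin":0},{"hand":0,"tx":0,"ty":0,"tz":0,"spin":0},{"hand":0,"tx":0,"ty":0,"tz":0,"spin":0},{"hand":0,"tx":0,"ty":0,"tz":0,"spin":0},{"hand":0,"tx":0,"ty":0,"tz":0,"spin":0}]'
```

```text
time: 3.35
tool_pos: [633.7, 152.7, 22.9]
tcp_rot: [-3.135, 0.001, 1.573]
contact_force: [-0.3, 0.7, 0.4]
grip_width: 92.0
finger_force: 0.0
time: 3.98
tool_pos: [636.5, 151.7, 25.5]
tcp_rot: [3.141, -0.0, 1.571]
contact_force: [0.1, -0.2, 3.0]
grip_width: 46.5
finger_force: 5.8
```

```bash
python3 -m creep '[{"hand":0,"tx":0,"ty":0,"tz":0,"spin":0},{"hand":0,"tx":0,"ty":0,"tz":-0.03,"spin":0},{"hand":0,"tx":0,"ty":0,"tz":-0.03,"spin":0},{"hand":0,"tx":0.008,"ty":-0.034,"tz":0,"spin":0},{"hand":0,"tx":0.01,"ty":-0.042,"tz":0,"spin":2}]' && 
python3 -m creep '[{"hand":0,"tx":0.01,"ty":-0.042,"tz":0,"spin":2},{"hand":0,"tx":0.01,"ty":-0.042,"tz":0,"spin":2},{"hand":0,"tx":0.005,"ty":-0.022,"tz":0,"spin":2},{"hand":0,"tx":0,"ty":0,"tz":0,"spin":0},{"hand":0,"tx":0,"ty":0,"tz":0.03,"spin":0}]' 
python3 -m creep '[{"hand":0,"tx":0,"ty":0,"tz":0.02,"spin":0},{"hand":0,"tx":0,"ty":0,"tz":0.004,"spin":0},{"hand":0,"tx":0,"ty":0,"tz":0,"spin":0}]'
```

```text
time: 4.6
tool_pos: [560.0, 169.6, 85.2]
tcp_rot: [3.141, -0.0, 1.534]
contact_force: [-0.9, 0.1, -1.3]
grip_width: 45.7
finger_force: 30.0
time: 5.22
tool_pos: [459.2, 201.8, 56.8]
tcp_rot: [3.135, -0.003, 1.432]
contact_force: [1.0, 0.1, -1.1]
grip_width: 46.0
finger_force: 30.0
time: 5.6
tool_pos: [457.2, 201.2, 31.3]
tcp_rot: [3.141, -0.0, 1.431]
contact_force: [0.8, -0.6, -1.3]
grip_width: 45.8
finger_force: 30.0
```

```bash
python3 -m creep '[{"hand":0,"tx":-0.006,"ty":-0.002,"tz":0,"spin":0},{"hand":0,"tx":0,"ty":0,"tz":0.003,"spin":0},{"hand":0,"tx":0,"ty":0,"tz":0,"spin":0},{"hand":0.65,"tx":0,"ty":0,"tz":0,"spin":0},{"hand":0.65,"tx":0,"ty":0,"tz":0,"spin":0}]' && 
python3 -m creep '[{"hand":0.65,"tx":0,"ty":0,"tz":0,"spin":0},{"hand":0.65,"tx":0,"ty":0,"tz":-0.03,"spin":0},{"hand":1,"tx":0,"ty":0,"tz":-0.06,"spin":0},{"hand":1,"tx":0,"ty":0,"tz":-0.06,"spin":0},{"hand":1,"tx":0,"ty":0,"tz":0,"spin":-8}]'
```

```text
time: 6.22
tool_pos: [453.7, 195.8, 28.4]
tcp_rot: [3.141, -0.0, 1.431]
contact_force: [0.3, 0.0, 0.7]
grip_width: 58.4
finger_force: 0.0
time: 6.85
tool_pos: [456.0, 196.4, 183.1]
tcp_rot: [3.132, -0.003, 1.574]
contact_force: [-0.6, 0.5, -0.7]
grip_width: 85.3
finger_force: 0.0
```

```bash
python3 -m creep '[{"hand":1,"tx":0.015,"ty":0.052,"tz":0,"spin":0},{"hand":1,"tx":0.015,"ty":0.052,"tz":0,"spin":0},{"hand":1,"tx":0.015,"ty":0.052,"tz":0,"spin":0},{"hand":1,"tx":0.015,"ty":0.05,"tz":0,"spin":0},{"hand":1,"tx":0,"ty":0,"tz":0,"spin":0}]' 
python3 -m creep '[{"hand":1,"tx":0,"ty":0,"tz":0,"spin":0}]' >/dev/null
python3 - <<'E'
from h import *
from plant import cams,get_obs
w=cams.capture("wrist"); im=w["color"][:,:,::-1]
u,v=proj(w,[660,256.6,32]).round().astype(int); print(u,v)
# rectify plane z=32 to world-aligned: out col = y decreasing, row = x decreasing, 6px/mm
s=7; W=np.array([[690-r,287-0] for r in (0,)]); 
src=np.float32([proj(w,[x,y,32]) for x,y in((690,287),(690,227),(630,227),(630,287))]); dst=np.float32([(0,0),(420,0),(420,420),(0,420)])
H=cv2.getPerspectiveTransform(src,dst); r=cv2.warpPerspective(im,H,(420,420),flags=cv2.INTER_CUBIC); cv2.imwrite("pics/nut2.png",r)
print(get_obs()["tool_pos"])
E
```

```text
time: 7.48
tool_pos: [661.5, 256.0, 175.3]
tcp_rot: [-3.14, 0.0, 1.571]
contact_force: [-0.7, 0.1, -0.0]
grip_width: 91.9
finger_force: 0.0
318 191
[658.50110095 255.51625365 178.17508404]
```

View pics/nut2.png

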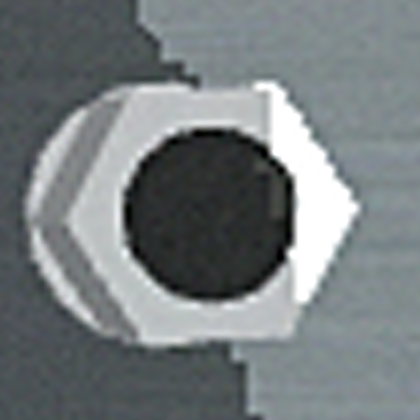

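The hexagon is centred at (212,212) in the rectified crop, with flats at rows 87 and 338. They face along world x within 2°, so I can grasp directly.

```bash
python3 -m creep '[{"hand":1,"tx":0.001,"ty":0.001,"tz":0.05,"spin":0},{"hand":1,"tx":0,"ty":0,"tz":0.06,"spin":0},{"hand":1,"tx":0,"ty":0,"tz":0.04,"spin":0},{"hand":1,"tx":0,"ty":0,"tz":0.0055,"spin":1.5},{"hand":1,"tx":0,"ty":0,"tz":0,"spin":0}]' && 
python3 -m creep '[{"hand":0,"tx":0,"ty":0,"tz":0,"spin":0},{"hand":0,"tx":0,"ty":0,"tz":0,"spin":0},{"hand":0,"tx":0,"ty":0,"tz":0,"spin":0},{"hand":0,"tx":0,"ty":0,"tz":0,"spin":0},{"hand":0,"tx":0,"ty":0,"tz":0,"spin":0}]' &&
python3 -m creep '[{"hand":0,"tx":0,"ty":0,"tz":0,"spin":0},{"hand":0,"tx":0,"ty":0,"tz":0,"spin":0},{"hand":0,"tx":0,"ty":0,"tz":-0.03,"spin":0},{"hand":0,"tx":0,"ty":0,"tz":-0.05,"spin":0},{"hand":0,"tx":0,"ty":0,"tz":0,"spin":-1.5}]'
```

```text
time: 8.28
tool_pos: [661.0, 256.9, 24.9]
tcp_rot: [3.139, -0.001, 1.544]
contact_force: [-0.5, 0.1, 0.4]
grip_width: 91.8
finger_force: 0.0
time: 8.9
tool_pos: [660.5, 256.7, 22.7]
tcp_rot: [-3.141, -0.0, 1.545]
contact_force: [-0.4, 0.6, 0.3]
grip_width: 46.3
finger_force: 0.0
time: 9.52
tool_pos: [663.1, 257.4, 107.8]
tcp_rot: [3.133, -0.002, 1.572]
contact_force: [1.0, 0.4, -1.3]
grip_width: 36.0
finger_force: 29.7
```

```bash
python3 -m creep '[{"hand":0,"tx":-0.03,"ty":-0.011,"tz":0,"spin":0},{"hand":0,"tx":-0.054,"ty":-0.019,"tz":0,"spin":0},{"hand":0,"tx":-0.054,"ty":-0.019,"tz":0,"spin":0},{"hand":0,"tx":-0.054,"ty":-0.019,"tz":0,"spin":0},{"hand":0,"tx":-0.054,"ty":-0.019,"tz":0,"spin":0}]' && 
python3 -m creep '[{"hand":0,"tx":-0.054,"ty":-0.019,"tz":0,"spin":0},{"hand":0,"tx":-0.054,"ty":-0.019,"tz":0,"spin":0},{"hand":0,"tx":-0.054,"ty":-0.019,"tz":0,"spin":0},{"hand":0,"tx":-0.054,"ty":-0.019,"tz":0,"spin":0},{"hand":0,"tx":-0.03,"ty":-0.011,"tz":0,"spin":0}]' &&
python3 -m creep '[{"hand":0,"tx":-0.027,"ty":-0.009,"tz":0,"spin":3},{"hand":0,"tx":0,"ty":0,"tz":0,"spin":0},{"hand":0,"tx":0,"ty":0,"tz":0.03,"spin":0},{"hand":0,"tx":0,"ty":0,"tz":0.02,"spin":0},{"hand":0,"tx":0,"ty":0,"tz":0,"spin":0}]'
python3 - <<'E'
from h import *
from plant import cams,get_obs
w=cams.capture("wrist"); im=w["color"][:,:,::-1]
cv2.imwrite("pics/w3.png",im)
c=cams.capture("top"); cv2.imwrite("pics/top3.png",c["color"][:,:,::-1])
print(get_obs()["tool_pos"])
E
```

```text
time: 10.15
tool_pos: [572.1, 9.2, 101.6]
tcp_rot: [-3.14, -0.0, 1.572]
contact_force: [1.2, -0.3, -2.0]
grip_width: 36.3
finger_force: 29.7
time: 10.78
tool_pos: [484.9, -237.5, 101.6]
tcp_rot: [-3.14, -0.001, 1.569]
contact_force: [-0.4, 0.5, -1.1]
grip_width: 36.2
finger_force: 29.7
time: 11.4
tool_pos: [476.5, -260.5, 50.8]
tcp_rot: [-3.138, -0.003, 1.52]
contact_force: [-0.2, -0.1, -2.0]
grip_width: 36.4
finger_force: 29.7
[ 477.82326366 -261.75425129   52.79616756]
```

View pics/w3.png

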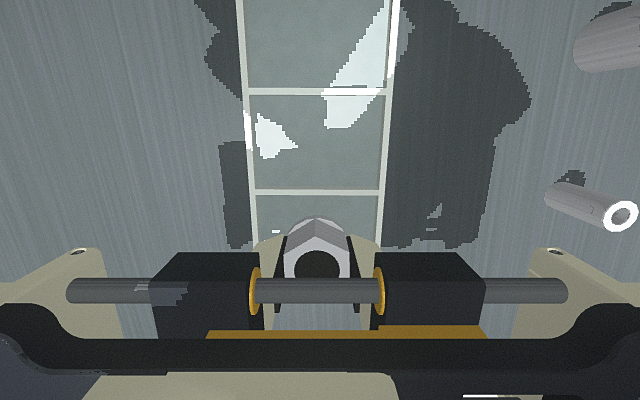

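The nut at (317,255) sits centred between the tray walls (columns 250 and 382). I'll lower and release it.

```bash
python3 -m creep '[{"hand":0,"tx":0,"ty":0,"tz":0.02,"spin":0},{"hand":0,"tx":0,"ty":0,"tz":0.0065,"spin":0},{"hand":0,"tx":0,"ty":0,"tz":0,"spin":0},{"hand":0.45,"tx":0,"ty":0,"tz":0,"spin":0},{"hand":0.45,"tx":0,"ty":0,"tz":0,"spin":0}]' && 
python3 -m creep '[{"hand":0.45,"tx":0,"ty":0,"tz":0,"spin":0},{"hand":0.45,"tx":0,"ty":0,"tz":-0.03,"spin":0},{"hand":0.6,"tx":0,"ty":0,"tz":-0.06,"spin":0},{"hand":0.6,"tx":0,"ty":0,"tz":0,"spin":-3},{"hand":0.6,"tx":0,"ty":0,"tz":0,"spin":0}]'
```

```text
time: 12.12
tool_pos: [478.0, -262.7, 27.0]
tcp_rot: [3.14, 0.001, 1.519]
contact_force: [0.2, 0.3, -1.1]
grip_width: 41.0
finger_force: 0.0
time: 12.75
tool_pos: [477.6, -262.4, 116.9]
tcp_rot: [3.141, 0.001, 1.57]
contact_force: [-0.4, 0.2, -0.0]
grip_width: 54.9
finger_force: 0.0
```

```bash
python3 -m creep '[{"hand":0.6,"tx":0.006,"ty":0.058,"tz":0,"spin":0},{"hand":0.6,"tx":0.006,"ty":0.058,"tz":0,"spin":0},{"hand":0.6,"tx":0.006,"ty":0.058,"tz":0,"spin":0},{"hand":0.6,"tx":0,"ty":0,"tz":0,"spin":0},{"hand":0.6,"tx":0,"ty":0,"tz":0.045,"spin":0}]' && 
python3 -m creep '[{"hand":0.6,"tx":0,"ty":0,"tz":0.03,"spin":0},{"hand":0.6,"tx":0,"ty":0,"tz":0.014,"spin":0},{"hand":0.6,"tx":0,"ty":0,"tz":0,"spin":0},{"hand":0,"tx":0,"ty":0,"tz":0,"spin":0},{"hand":0,"tx":0,"ty":0,"tz":0,"spin":0}]' && 
python3 -m creep '[{"hand":0,"tx":0,"ty":0,"tz":0,"spin":0},{"hand":0,"tx":0,"ty":0,"tz":0,"spin":0},{"hand":0,"tx":0,"ty":0,"tz":0,"spin":0},{"hand":0,"tx":0,"ty":0,"tz":0,"spin":0}]'
```

```text
time: 13.38
tool_pos: [653.3, -245.0, 72.9]
tcp_rot: [3.137, 0.003, 1.571]
contact_force: [0.5, 0.3, -0.6]
grip_width: 55.3
finger_force: 0.0
time: 14.0
tool_pos: [652.2, -244.7, 28.8]
tcp_rot: [3.139, 0.001, 1.571]
contact_force: [-0.8, -0.4, -0.1]
grip_width: 39.4
finger_force: 0.0
time: 14.5
tool_pos: [651.8, -244.4, 27.6]
tcp_rot: [3.141, 0.0, 1.571]
contact_force: [-0.3, 1.4, 2.6]
grip_width: 19.5
finger_force: 30.0
```

```bash
python3 -m creep '[{"hand":0,"tx":0,"ty":0,"tz":-0.03,"spin":0},{"hand":0,"tx":0,"ty":0,"tz":-0.05,"spin":0},{"hand":0,"tx":0.024,"ty":-0.013,"tz":0,"spin":0},{"hand":0,"tx":0.046,"ty":-0.026,"tz":0,"spin":0},{"hand":0,"tx":0.046,"ty":-0.026,"tz":0,"spin":0}]' && 
python3 -m creep '[{"hand":0,"tx":0.046,"ty":-0.026,"tz":0,"spin":0},{"hand":0,"tx":0.046,"ty":-0.026,"tz":0,"spin":0},{"hand":0,"tx":0.046,"ty":-0.026,"tz":0,"spin":0},{"hand":0,"tx":0.046,"ty":-0.026,"tz":0,"spin":0},{"hand":0,"tx":0.046,"ty":-0.026,"tz":0,"spin":0}]' && 
python3 -m creep '[{"hand":0,"tx":0.026,"ty":-0.014,"tz":0,"spin":0},{"hand":0,"tx":0,"ty":0,"tz":0,"spin":0},{"hand":0,"tx":0,"ty":0,"tz":0.05,"spin":0},{"hand":0,"tx":0,"ty":0,"tz":0.02,"spin":0},{"hand":0,"tx":0,"ty":0,"tz":0,"spin":0}]'
python3 - <<'E'
from h import *
from plant import cams,get_obs
w=cams.capture("wrist"); im=w["color"][:,:,::-1]
cv2.imwrite("pics/w4.png",im); print(get_obs()["tool_pos"])
E
```

```text
time: 15.12
tool_pos: [585.5, -127.3, 106.9]
tcp_rot: [-3.141, -0.0, 1.57]
contact_force: [0.4, 0.4, -1.1]
grip_width: 19.3
finger_force: 30.0
time: 15.75
tool_pos: [455.5, 102.9, 107.2]
tcp_rot: [3.141, -0.0, 1.571]
contact_force: [1.6, 0.1, 0.6]
grip_width: 19.4
finger_force: 30.0
time: 16.38
tool_pos: [442.2, 126.7, 36.0]
tcp_rot: [-3.139, 0.0, 1.57]
contact_force: [0.1, -0.7, -0.8]
grip_width: 19.3
finger_force: 30.0
[442.93494811 126.9081315   37.00650143]
```

View pics/w4.png

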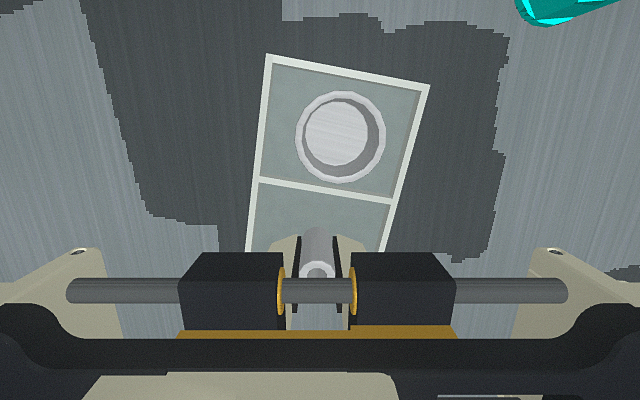

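The piston stands flat in its compartment at (340,137), and the slim spacer is over the other one at (318,255). I'll set it down and go to the widest spacer.

```bash
python3 -m creep '[{"hand":0,"tx":0,"ty":0,"tz":0.006,"spin":0},{"hand":0,"tx":0,"ty":0,"tz":0,"spin":0},{"hand":0.5,"tx":0,"ty":0,"tz":0,"spin":0},{"hand":0.5,"tx":0,"ty":0,"tz":0,"spin":0},{"hand":0.5,"tx":0,"ty":0,"tz":0,"spin":0}]' && 
python3 -m creep '[{"hand":0.5,"tx":0,"ty":0,"tz":-0.03,"spin":0},{"hand":1,"tx":0,"ty":0,"tz":-0.06,"spin":0},{"hand":1,"tx":-0.0366,"ty":0.0403,"tz":0,"spin":0},{"hand":1,"tx":-0.0366,"ty":0.0403,"tz":0,"spin":0},{"hand":1,"tx":-0.0366,"ty":0.0403,"tz":0,"spin":0}]' && 
python3 -m creep '[{"hand":1,"tx":-0.0366,"ty":0.0403,"tz":0,"spin":0},{"hand":1,"tx":-0.0366,"ty":0.0403,"tz":0,"spin":0},{"hand":1,"tx":0,"ty":0,"tz":0,"spin":0},{"hand":1,"tx":0,"ty":0,"tz":0.05,"spin":0},{"hand":1,"tx":0,"ty":0,"tz":0.03,"spin":0}]' &&
python3 -m creep '[{"hand":1,"tx":0,"ty":0,"tz":0.011,"spin":0},{"hand":1,"tx":0,"ty":0,"tz":0,"spin":0},{"hand":0,"tx":0,"ty":0,"tz":0,"spin":0},{"hand":0,"tx":0,"ty":0,"tz":0,"spin":0},{"hand":0,"tx":0,"ty":0,"tz":0,"spin":0}]' &&
python3 -m creep '[{"hand":0,"tx":0,"ty":0,"tz":0,"spin":0},{"hand":0,"tx":0,"ty":0,"tz":0,"spin":0},{"hand":0,"tx":0,"ty":0,"tz":0,"spin":0},{"hand":0,"tx":0,"ty":0,"tz":0,"spin":0}]'
```

```text
time: 17.05
tool_pos: [442.6, 127.7, 31.4]
tcp_rot: [3.141, -0.0, 1.571]
contact_force: [-0.7, -0.2, -0.5]
grip_width: 43.7
finger_force: 0.0
time: 17.68
tool_pos: [564.6, 16.8, 121.7]
tcp_rot: [3.141, -0.0, 1.571]
contact_force: [-0.2, 0.2, -0.0]
grip_width: 81.1
finger_force: 0.0
time: 18.3
tool_pos: [642.2, -54.3, 39.1]
tcp_rot: [-3.138, -0.001, 1.571]
contact_force: [0.5, -0.5, 1.2]
grip_width: 91.8
finger_force: 0.0
time: 18.92
tool_pos: [644.4, -55.4, 31.1]
tcp_rot: [3.14, 0.0, 1.571]
contact_force: [-0.3, -0.1, 0.2]
grip_width: 66.2
finger_force: 0.0
time: 19.42
tool_pos: [644.1, -55.4, 30.3]
tcp_rot: [3.142, -0.0, 1.571]
contact_force: [0.3, -0.9, 0.6]
grip_width: 43.2
finger_force: 30.0
```

```bash
python3 -m creep '[{"hand":0,"tx":0,"ty":0,"tz":-0.03,"spin":0},{"hand":0,"tx":0,"ty":0,"tz":-0.05,"spin":0},{"hand":0,"tx":-0.0286,"ty":-0.0327,"tz":0,"spin":0},{"hand":0,"tx":-0.0286,"ty":-0.0327,"tz":0,"spin":0},{"hand":0,"tx":-0.0286,"ty":-0.0327,"tz":0,"spin":0}]' && 
python3 -m creep '[{"hand":0,"tx":-0.0286,"ty":-0.0327,"tz":0,"spin":0},{"hand":0,"tx":-0.0286,"ty":-0.0327,"tz":0,"spin":0},{"hand":0,"tx":0,"ty":0,"tz":0,"spin":3},{"hand":0,"tx":0,"ty":0,"tz":0.05,"spin":0},{"hand":0,"tx":0,"ty":0,"tz":0.015,"spin":0}]' && python3 -m creep '[{"hand":0,"tx":0,"ty":0,"tz":0,"spin":0}]'
python3 - <<'E'
from h import *
from plant import cams,get_obs
w=cams.capture("wrist"); im=w["color"][:,:,::-1]
cv2.imwrite("pics/w5.png",im); print(get_obs()["tool_pos"])
E
```

```text
time: 20.05
tool_pos: [544.7, -141.7, 110.0]
tcp_rot: [-3.141, -0.0, 1.571]
contact_force: [0.6, -0.5, -1.8]
grip_width: 43.4
finger_force: 30.0
time: 20.68
tool_pos: [478.8, -197.5, 43.0]
tcp_rot: [-3.137, -0.002, 1.518]
contact_force: [-0.2, 0.7, -0.8]
grip_width: 43.0
finger_force: 30.0
time: 20.8
tool_pos: [480.0, -197.9, 44.5]
tcp_rot: [-3.139, -0.001, 1.519]
contact_force: [0.9, -0.1, -1.5]
grip_width: 43.1
finger_force: 30.0
[ 480.82942673 -198.32878872   45.51378088]
```

View pics/w5.png

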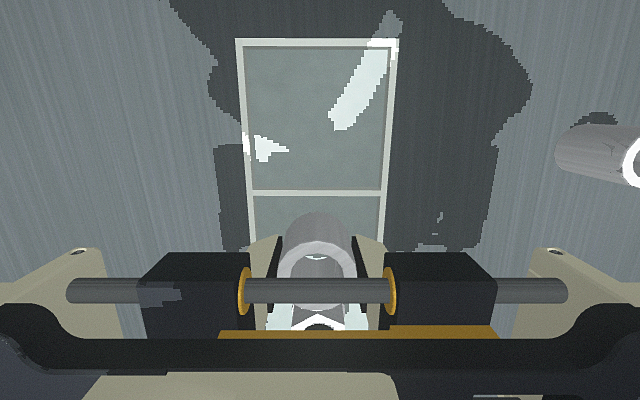

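The wide spacer at (317,260) is over the middle compartment, with the nut already in the far one. I'll set it down and fetch the filter.

```bash
python3 -m creep '[{"hand":0,"tx":0,"ty":0,"tz":0.0115,"spin":0},{"hand":0,"tx":0,"ty":0,"tz":0,"spin":0},{"hand":0.62,"tx":0,"ty":0,"tz":0,"spin":0},{"hand":0.62,"tx":0,"ty":0,"tz":0,"spin":0},{"hand":0.62,"tx":0,"ty":0,"tz":0,"spin":0}]' && 
python3 -m creep '[{"hand":0.62,"tx":0,"ty":0,"tz":-0.04,"spin":0},{"hand":1,"tx":0,"ty":0,"tz":-0.06,"spin":0},{"hand":1,"tx":0,"ty":0,"tz":0,"spin":-3},{"hand":1,"tx":0.0432,"ty":0.0297,"tz":0,"spin":0},{"hand":1,"tx":0.0432,"ty":0.0297,"tz":0,"spin":0}]' && 
python3 -m creep '[{"hand":1,"tx":0.0432,"ty":0.0297,"tz":0,"spin":0},{"hand":1,"tx":0.0432,"ty":0.0297,"tz":0,"spin":0},{"hand":1,"tx":0.0432,"ty":0.0297,"tz":0,"spin":0},{"hand":1,"tx":0.0432,"ty":0.0297,"tz":0,"spin":0},{"hand":1,"tx":0,"ty":0,"tz":0,"spin":0}]' &&
python3 -m creep '[{"hand":1,"tx":0,"ty":0,"tz":0,"spin":0},{"hand":1,"tx":0,"ty":0,"tz":0,"spin":0}]'
python3 - <<'E'
from h import *
from plant import cams,get_obs
w=cams.capture("wrist"); im=w["color"][:,:,::-1]
cv2.imwrite("pics/w6.png",im); print(get_obs()["tool_pos"],proj(w,[659.5,60.8,70]))
E
```

```text
time: 21.48
tool_pos: [480.8, -198.5, 34.0]
tcp_rot: [3.141, 0.0, 1.519]
contact_force: [0.3, 0.1, 0.3]
grip_width: 56.6
finger_force: 0.0
time: 22.1
tool_pos: [540.6, -111.5, 134.3]
tcp_rot: [3.141, 0.0, 1.569]
contact_force: [0.8, -0.9, 0.1]
grip_width: 90.1
finger_force: 0.0
time: 22.72
tool_pos: [659.7, 64.3, 133.2]
tcp_rot: [3.141, -0.001, 1.575]
contact_force: [0.1, -0.9, -0.4]
grip_width: 92.3
finger_force: 0.0
time: 22.98
tool_pos: [658.2, 59.6, 133.9]
tcp_rot: [-3.141, 0.0, 1.569]
contact_force: [-0.1, 0.7, -0.1]
grip_width: 91.9
finger_force: 0.0
[658.3100998   59.58038201 133.95587344] [317.61404943 219.13044077]
```

View pics/w6.png

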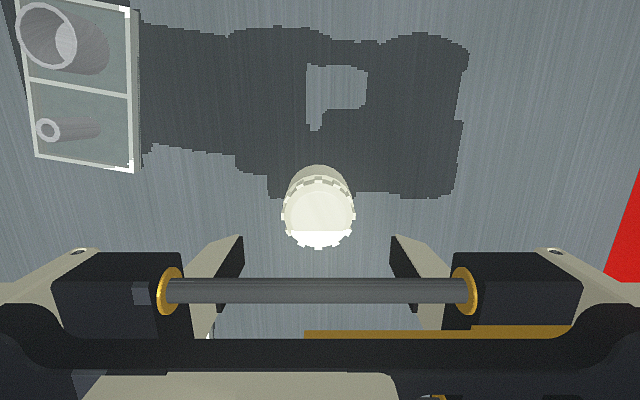

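The filter top is at (318,212), centred between the fingers. The piston and slim spacer stand in the short tray at upper left. I'll descend and grasp.

```bash
python3 -m creep '[{"hand":1,"tx":0.003,"ty":0.001,"tz":0.045,"spin":0},{"hand":1,"tx":0,"ty":0,"tz":0.04,"spin":0},{"hand":1,"tx":0,"ty":0,"tz":0.014,"spin":0},{"hand":1,"tx":0,"ty":0,"tz":0,"spin":0},{"hand":0,"tx":0,"ty":0,"tz":0,"spin":0}]' && 
python3 -m creep '[{"hand":0,"tx":0,"ty":0,"tz":0,"spin":0},{"hand":0,"tx":0,"ty":0,"tz":0,"spin":0},{"hand":0,"tx":0,"ty":0,"tz":0,"spin":0},{"hand":0,"tx":0,"ty":0,"tz":0,"spin":0},{"hand":0,"tx":0,"ty":0,"tz":0,"spin":0}]'
```

```text
time: 23.65
tool_pos: [661.0, 63.6, 36.7]
tcp_rot: [3.138, -0.0, 1.571]
contact_force: [0.4, -0.1, 0.2]
grip_width: 85.5
finger_force: 0.0
time: 24.28
tool_pos: [660.0, 63.9, 35.4]
tcp_rot: [3.141, -0.0, 1.571]
contact_force: [-1.7, -0.2, 6.1]
grip_width: 61.3
finger_force: 30.0
```

```bash
python3 -m creep '[{"hand":0,"tx":0,"ty":0,"tz":-0.03,"spin":0},{"hand":0,"tx":0,"ty":0,"tz":-0.05,"spin":0},{"hand":0,"tx":-0.0372,"ty":-0.0349,"tz":0,"spin":0},{"hand":0,"tx":-0.0372,"ty":-0.0349,"tz":0,"spin":0},{"hand":0,"tx":-0.0372,"ty":-0.0349,"tz":0,"spin":0}]' && 
python3 -m creep '[{"hand":0,"tx":-0.0372,"ty":-0.0349,"tz":0,"spin":0},{"hand":0,"tx":-0.0372,"ty":-0.0349,"tz":0,"spin":0},{"hand":0,"tx":0,"ty":0,"tz":0,"spin":3},{"hand":0,"tx":0,"ty":0,"tz":0.05,"spin":0},{"hand":0,"tx":0,"ty":0,"tz":0.015,"spin":0}]' && python3 -m creep '[{"hand":0,"tx":0,"ty":0,"tz":0,"spin":0},{"hand":0,"tx":0,"ty":0,"tz":0,"spin":0}]'
```

```text
time: 24.9
tool_pos: [553.6, -48.5, 114.2]
tcp_rot: [-3.141, -0.0, 1.571]
contact_force: [-0.5, -0.5, -2.0]
grip_width: 61.6
finger_force: 30.0
time: 25.52
tool_pos: [483.3, -121.5, 47.4]
tcp_rot: [-3.137, -0.002, 1.518]
contact_force: [-0.4, 0.5, -3.0]
grip_width: 61.7
finger_force: 30.0
time: 25.78
tool_pos: [486.1, -122.3, 50.7]
tcp_rot: [3.14, 0.001, 1.519]
contact_force: [1.6, -0.5, -1.7]
grip_width: 61.4
finger_force: 30.0
```

```bash
python3 -m creep '[{"hand":0,"tx":0,"ty":0,"tz":0.0117,"spin":0},{"hand":0,"tx":0,"ty":0,"tz":0,"spin":0},{"hand":0.85,"tx":0,"ty":0,"tz":0,"spin":0},{"hand":0.85,"tx":0,"ty":0,"tz":0,"spin":0},{"hand":0.85,"tx":0,"ty":0,"tz":0,"spin":0}]' && 
python3 -m creep '[{"hand":0.85,"tx":0,"ty":0,"tz":-0.03,"spin":0},{"hand":0.85,"tx":0,"ty":0,"tz":-0.06,"spin":0},{"hand":0.85,"tx":0,"ty":0,"tz":-0.06,"spin":0},{"hand":0.85,"tx":0.05,"ty":-0.03,"tz":0,"spin":0},{"hand":0.85,"tx":0.05,"ty":-0.03,"tz":0,"spin":0}]' && python3 -m creep '[{"hand":0.85,"tx":0.03,"ty":-0.03,"tz":0,"spin":0},{"hand":0.85,"tx":0,"ty":0,"tz":0,"spin":0},{"hand":0.85,"tx":0,"ty":0,"tz":0,"spin":0}]'
python3 - <<'E'
from h import *
from plant import cams
a=cams.capture("top")["color"][130:290,170:440,::-1]; b=cams.capture("scene")["color"][110:290,100:500,::-1]
a=cv2.resize(a,(506,300),interpolation=2); b=cv2.resize(b,(640,288),interpolation=2)
o=np.zeros((590,640,3),np.uint8); o[:300,:506]=a; o[300:588]=b; cv2.imwrite("pics/fin.png",o)
E
```

```text
time: 26.4
tool_pos: [485.2, -122.1, 38.1]
tcp_rot: [3.142, -0.0, 1.518]
contact_force: [-0.3, 0.2, 0.3]
grip_width: 77.8
finger_force: 0.0
time: 27.02
tool_pos: [430.1, -18.4, 188.7]
tcp_rot: [3.14, -0.0, 1.517]
contact_force: [0.7, 1.1, -0.0]
grip_width: 78.1
finger_force: 0.0
time: 27.4
tool_pos: [402.8, 12.1, 188.4]
tcp_rot: [3.14, 0.0, 1.519]
contact_force: [-0.3, -0.6, 0.5]
grip_width: 78.2
finger_force: 0.0
```

View pics/fin.png

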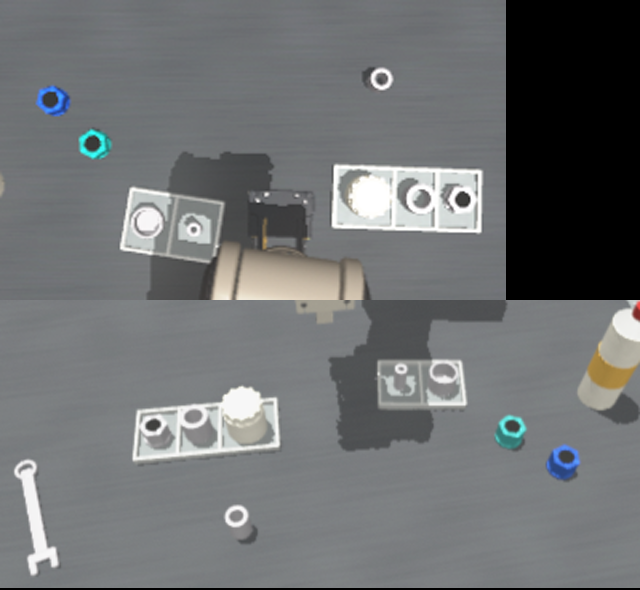

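The final picture shows filter, wide spacer and nut upright in the long tray (top view (370,195), (420,198), (462,198)). The piston (147,221) and slim spacer (193,229) are in the short tray, and the bystanders are untouched.

```bash
python3 -c "from plant import close_job; print(close_job())"
```

```text
the job is handed in; nothing more can be done
None
```

Both kits are made up and released, and the job is handed in at about 27 s of the 128 s allowed; the last pictures show all five parts upright in their compartments and the middle spacer, spray can and spanner undisturbed (no judging result was returned).

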